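# Load the demagnetiser and hold its lever at the third notch

## Robot

A 6-joint arm with a two-finger parallel gripper is mounted at the origin on the work surface. World frame = base frame: x ahead of the robot, y to its left, z up, the work surface at z = 0. Lengths are in m, angles in rad, forces in N, time in s.
With the tool pointing down it reaches from about 0.35 to 0.925 m from the base axis. Payload 6.4 kg.
Tool frame: the origin (TCP) lies at the very end of the fingers, on their centre line; the grasp point (between the pads) lies 19 mm behind it; x points along the fingers, y is the direction in which the jaws open and shut, and the axes are right-handed (so a half turn about x gives the same grasp; the last joint's range is limited). The gripper opens to 85 mm and grips with 20 to 120 N. Pads are 22 mm wide; open, the fingers measure 114 mm over their backs; the gripper's body (76 mm by 85 mm) begins 54 mm behind the grasp point. The pads swing forward as they close: fully open they stand 13 mm farther back than shut.
Start: joints at [-1.428, 0.245, 1.558, -0, 1.339, -0.174], TCP at [0.202, -0.618, 0.231] pointing down, gripper open.
Joint ranges: [-3.13, 3.13], [-1.02, 2.26], [0.13, 2.54], [-0.95, 4.09], [0.21, 2.88], [-2.74, 2.74]. Speed limits (rad/s): [2.57, 2.57, 3.14, 3.14, 3.14, 3.14].

## Interface

Orientations are given as a unit quaternion [x, y, z, w].
In Python, from workcell import read_state, grab_frame, camera_info, job_done gives the robot as it stands.
- The arm moves only by the shell command python3 -m jog 'ROWS'. ROWS is JSON, a list of rows, each a list of 3 entries, a list of its own where there are three numbers: the shift along the world's x, y, z in units of 30 mm (1.0 is 30 mm), then the turn about the world's z in units of 8 degrees (1.0 is 8 degrees), then the opening, from 0 (shut) to 1 (fully open). In form: [[[tx, ty, tz], twist, claw], ...]. A call has 1 to 10 rows; each row shifts and turns the commanded pose from where the row before left it; what a row does not reach is not made up. A row lasts 1/10 s, in which the tool goes at most 50 mm and 8.59 degrees, less where a joint would pass 70% of its speed; a pose out of reach is approached as far as the arm can. A call is refused whole if a number of a shift passes 1 or a number of a turn 1, either way. A call with a gripper value outside its range is refused whole. The fingers move at their own pace and stop on an object; the grip force is fixed at half the most. Time passes only in rows, so rows that do not move let the fingers close. It gives the time, the measured TCP pose, the force and the opening at its end, in the units of the state.
- read_state(): the state, without advancing time (a new reading comes with each control period).
- grab_frame(name): name is "side" or "top" or "wrist"; returns the picture (384x512x3 uint8, red, green, blue); there is no depth.
- camera_info(name): a dict with "camera_matrix" (3x3 intrinsics, pixels), "extrinsics" (4x4, takes a point from camera to world coordinates). Camera axes: x right, y down, z forward; pixel columns grow to the right and rows downward; lengths in m; the calibration is good to about 2 mm. A picture is of the moment at which its call begins: read the wrist's pose just before it. camera_info takes no time and is no camera call; for the wrist camera it gives the pose at the moment of the call.
- job_done(): hands the job in, once; it reports no verdict.
The state is a dict: "time_s": time; "joints": joint angles; "qd": joint speeds; "tau": joint torques, N m; "ee_pos": TCP position; "tcp_rot": TCP orientation; "wrist_force": force on the tool from outside, world axes, zero at the start; "torque": the same for the moment, N m; "gripper_width": finger opening in m.
Only numpy, scipy, OpenCV 4.12 (cv2) and the standard library are available. Lean on these libraries where they do the work, as an engineer would, in place of code of your own. Each camera call takes 0.05 s, during which the arm holds its last target. There are 200 camera calls.

## Task

Two steel sleeves stand on the stores counter, alike outside, but only one of them fits the gauge post on the demagnetiser: slide that one onto the post until it sits fully home on the deck and let go of it, and put the tight one into the open red bin on the counter. Then press the paddle of the demagnetiser's spring-return lever down with the fingers, past the first two notches to the third but not beyond it, and finish while still holding it there, since it springs back when let go. Leave the can, the carton and the tape roll where they are.

Things in the scene. Friction and masses are not known exactly. Their poses are not given: they have to be found in the camera images.
- sleeve_1: plain steel sleeve (tube) standing upright on the counter: outer diameter 40 mm, height 45 mm, origin at the centre of its underside, z along its axis. Its twin is sleeve_2: one of the two (not told which) has a 25 mm bore and fits the post, the other a 17 mm bore and stays perched on the tip of the post. The bores can be seen from above. 0.15 to 0.5 kg
- sleeve_2: the other steel sleeve, same outside: outer diameter 40 mm, height 45 mm, origin at the centre of its underside; bore 25 or 17 mm (see sleeve_1)
- demag: demagnetiser, a grey box fixed to the counter, 160 mm (its x) by 180 mm (its y) by 70 mm high, origin at the centre of its underside. Its front is its -x side. It carries the gauge post on the left part of its top (+y) and the lever outside its right face (-y)
- post_foot (a point): foot of the steel gauge post, on its axis, at the height of the deck (70 mm above the counter) on which a sleeve that is home stands. The post is upright, 22 mm in diameter, 30 mm high, the upper 6 mm tapering to 12 mm
- lever_hinge (a point): point on the lever's level hinge axis, 95 mm above the counter, in the middle of the paddle's length; axes as demag's: the lever arm points to -x, the hinge axis runs along y. Behind the lever is an aluminium disc of 90 mm diameter about the same axis, with studs that mark the rest position and the three notches
- paddle: bare aluminium round paddle bar (a stiff roller, it can turn about its own axis) at the end of the lever, 20 mm in diameter, 56 mm long along demag's y, origin at its centre, 85 mm from the hinge axis. At rest its centre is 132 mm above the counter, at the third notch 47 mm. The arm joins it at the end next to the demagnetiser
- lever (a joint): lever angle in rad: 0 at rest, arm 0.45 rad above level; grows as the paddle goes down (arm at 0.45 minus this value above level). Notches at 0.35, 0.70 and 1.05, felt as a rise and drop of force; stop at 1.30. A spring returns it to 0 from anywhere, no notch keeps it. Push needed at the paddle: rising and falling between 5 and 15 N on the way, 13 N at the third notch, about 16 N just beyond
- bin: open red bin fixed on the counter, 140 mm (its x) by 150 mm (its y), 60 mm high, walls 4 mm, floor about 4 mm; origin at the centre of its underside. Empty
- can: bystander: spray can, 54 mm diameter, 150 mm high, origin at the centre of its underside; leave it alone
- carton: bystander: cardboard carton 60 x 100 x 40 mm, origin at the centre of its underside; leave it alone
- taperoll: bystander: roll of paper tape lying flat, 90 mm diameter, 25 mm high, origin at the centre of its underside; leave it alone
Things that resemble listed ones, but are neither listed nor needed, are in the scene too. What is shaped like the sleeve_2 but blue or orange is not meant.

How it is judged:
By the outcome, as a careful person would: the job done as asked, in the order asked, and still so for the second after the job is handed in, while the arm keeps its last pose, push and grip.
It also fails if it takes over 72 s, if anything falls off the work surface, if the arm or the gripper's body presses on something with over 40 N, if the wrist force passes 120 N, or if a joint passes its speed limit or range.

## Working session

There is one attempt and no reset: what is moved stays moved. The work goes in short steps, Python scripts to look and compute and a shell command to move; the robot and the scene stay as the last step left them, time stands still between calls to the robot, and variables do not carry over. Pictures are saved under pics/ and viewed, about 8 in all and at most 12, crops included, and the job is handed in when it is done.

```bash
mkdir -p pics; python3 - <<'E'
from workcell import *
import cv2,numpy as np
s=read_state();print(s)
for n in("top","side"):
    i=camera_info(n);print(n,np.round(i["camera_matrix"],1).tolist(),np.round(i["extrinsics"],4).tolist())
    cv2.imwrite(f"pics/{n}0.png",grab_frame(n)[:,:,::-1])
cv2.imwrite("pics/wrist0.png",grab_frame("wrist")[:,:,::-1])
a=cv2.imread("pics/top0.png");b=cv2.imread("pics/side0.png")
E
```

```text
{'time_s': 0.0, 'joints': array([-1.42809330e+00,  2.45855609e-01,  1.55903176e+00, -3.07336338e-07,
        1.33871240e+00, -1.74078901e-01]), 'qd': array([-1.53166013e-03,  9.97274298e-05,  1.29412851e-03,  5.46256222e-04,
        1.02317268e-03,  1.58079959e-03]), 'tau': array([ 2.15295950e-03, -4.29505706e+01, -3.26129258e+01, -2.94109373e-05,
        5.33538696e-03,  4.95884635e-06]), 'ee_pos': array([ 0.2024179 , -0.61707877,  0.23014422]), 'tcp_rot': array([ 0.69826614,  0.11224112, -0.69824409,  0.11082204]), 'wrist_force': array([-0.46309527, -0.85284435,  0.19284735]), 'torque': array([ 0.00505869, -0.01340396, -0.03121169]), 'gripper_width': 0.08535360493379773}
top [[427.0, 0.0, 253.9], [0.0, 427.0, 190.3], [0.0, 0.0, 1.0]] [[-0.0069, -0.9993, 0.0356, 0.5262], [-1.0, 0.0069, -0.0022, 0.0115], [0.002, -0.0357, -0.9994, 1.1211], [0.0, 0.0, 0.0, 1.0]]
side [[469.9, 0.0, 264.2], [0.0, 469.9, 194.3], [0.0, 0.0, 1.0]] [[-0.9088, -0.2987, 0.2915, 0.2878], [-0.4171, 0.6753, -0.6083, 0.6365], [-0.0152, -0.6744, -0.7382, 0.8857], [0.0, 0.0, 0.0, 1.0]]
```

View pics/top0.png

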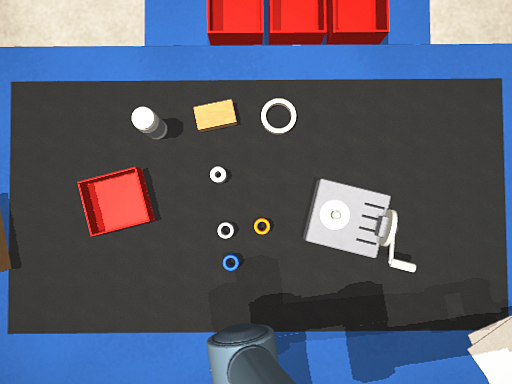

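View pics/side0.png

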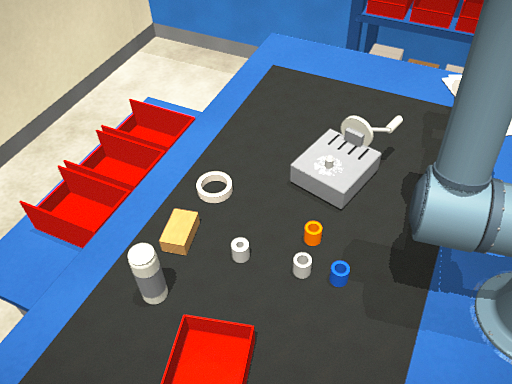

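Top view: small-bore sleeve at (219,175), large-bore sleeve at (226,231), post (336,215), paddle about (403,267), bin about (115,201), can/carton/tape across the back. Side view: sleeves at (240,250) and (302,265), post about (328,162), paddle about (397,123). Next, a zoomed composite.

```bash
cat > h.py <<'E'
import numpy as np,cv2
from workcell import *
def ray(info,u,v):
    K=info["camera_matrix"];E=np.array(info["extrinsics"])
    d=E[:3,:3]@np.linalg.inv(K)@np.array([u,v,1.]);return E[:3,3],d/np.linalg.norm(d)
def plane(info,p,z):
    o,d=ray(info,*p);return o+d*(z-o[2])/d[2]
def tri(*ips):
    A=np.zeros((3,3));b=np.zeros(3);R=[ray(i,*p) for i,p in ips]
    for o,d in R:
        P=np.eye(3)-np.outer(d,d);A+=P;b+=P@o
    x=np.linalg.solve(A,b);return x,[np.linalg.norm((np.eye(3)-np.outer(d,d))@(x-o)) for o,d in R]
def proj(info,X):
    E=np.array(info["extrinsics"]);p=info["camera_matrix"]@(E[:3,:3].T@(np.asarray(X)-E[:3,3]));return p[:2]/p[2]
E
python3 - <<'E'
import cv2,numpy as np
from h import *
t=cv2.imread("pics/top0.png");s=cv2.imread("pics/side0.png")
def c(a,x,y,w,h,k): return cv2.resize(a[y:y+h,x:x+w],None,fx=k,fy=k,interpolation=cv2.INTER_CUBIC)
A=np.hstack([c(t,295,170,130,110,3),c(s,280,105,130,110,3)])
B=np.hstack([c(t,200,160,65,60+25,4.5),c(s,225,225,90,60+25,4.5)])
B=B[:,:A.shape[1]];A=A[:,:B.shape[1]]
cv2.imwrite("pics/c1.png",np.vstack([A,B[:600-330]]))
for n,im,seeds in(("top",t,[(219,175),(226,231)]),("side",s,[(240,250),(302,265)])):
    h=cv2.cvtColor(im,cv2.COLOR_BGR2HSV);m=((h[:,:,1]<60)&(h[:,:,2]>110)).astype(np.uint8)
    cs,_=cv2.findContours(m,cv2.RETR_CCOMP,cv2.CHAIN_APPROX_NONE)
    for q in cs:
        x,y,w,hh=cv2.boundingRect(q)
        if any(abs(x+w/2-a)<10 and abs(y+hh/2-b)<14 for a,b in seeds): print(n,(x,y,w,hh),cv2.contourArea(q),cv2.fitEllipse(q) if len(q)>5 else '')
h=cv2.cvtColor(t,cv2.COLOR_BGR2HSV);m=((h[:,:,1]>120)&((h[:,:,0]<8)|(h[:,:,0]>172))).astype(np.uint8);m[:130]=0;m[:,200:]=0
q=max(cv2.findContours(m,0,2)[0],key=cv2.contourArea);print("bin",cv2.minAreaRect(q),plane(camera_info("top"),cv2.minAreaRect(q)[0],.06))
E
```

```text
top (217, 222, 17, 17) 196.0 ((225.05062866210938, 230.05062866210938), (15.782978057861328, 15.965497016906738), 45.0)
top (220, 225, 11, 11) 77.0 ((225.11529541015625, 230.0028533935547), (9.843196868896484, 10.220049858093262), 161.97340393066406)
top (210, 166, 16, 17) 190.5 ((217.50601196289062, 174.08895874023438), (15.43923282623291, 15.872520446777344), 165.0371856689453)
top (214, 171, 8, 7) 34.0 ((217.5, 174.0), (6.248286724090576, 7.161266803741455), 90.0)
side (293, 252, 19, 27) 397.0 ((301.7398986816406, 264.51116943359375), (18.765254974365234, 27.321088790893555), 2.7174549102783203)
side (231, 237, 19, 26) 378.0 ((239.97071838378906, 249.35646057128906), (18.187055587768555, 26.9999942779541), 174.6804656982422)
bin ((115.4010238647461, 200.61825561523438), (57.75714111328125, 67.36540222167969), 75.46554565429688) [0.54076657 0.35322119 0.06      ]
```

View pics/c1.png

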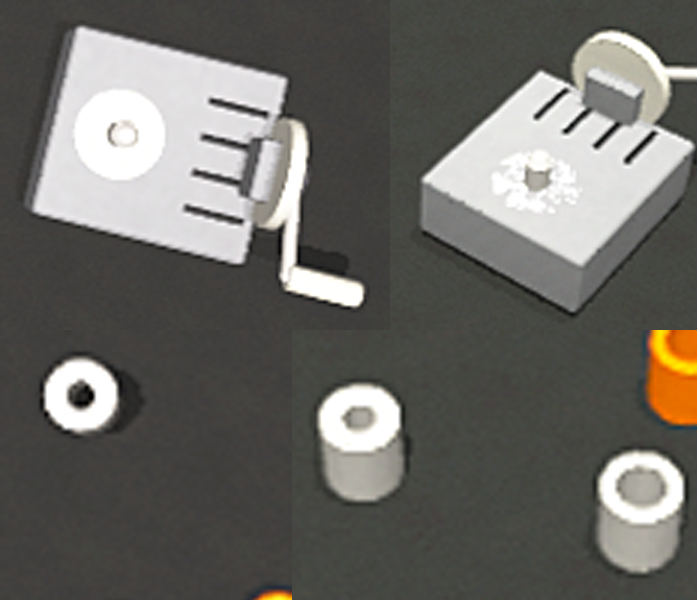

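```bash
python3 - <<'E'
from h import *
from scipy.spatial.transform import Rotation as R
T=camera_info("top");S=camera_info("side");W=camera_info("wrist")
np.set_printoptions(precision=4,suppress=True)
print("tight",tri((T,(217.5,174)),(S,(240.1,244.3))),plane(T,(217.5,174),.045))
print("fit",tri((T,(225.1,230)),(S,(302.6,259.9))),plane(T,(225.1,230),.045))
print("post tip",tri((T,(336,214.3)),(S,(330,157.7))),"foot",plane(T,(334.7,215),.07))
dc=[(295+a/3,170+b/3) for a,b in((77,27),(288,77),(245,265),(33,213))]
C=[plane(T,p,.07) for p in dc];print("deck",*C,np.mean(C,0),[np.linalg.norm(C[i]-C[i-1]) for i in range(4)])
pe=[(295+a/3,170+b/3) for a,b in((290,280),(357,294))];print("paddle",[plane(T,p,.132) for p in pe])
s=read_state();M=R.from_quat(s["tcp_rot"]).as_matrix();print(M,s["ee_pos"])
E=np.array(W["extrinsics"]);print("cam in tool",M.T@(E[:3,3]-s["ee_pos"]),M.T@E[:3,:3],W["camera_matrix"])
E
```

```text
tight (array([0.6064, 0.1008, 0.0441]), [np.float64(4.941419716760477e-05), np.float64(4.941419716756516e-05)]) [0.6064 0.1008 0.045 ]
fit (array([0.4652, 0.0824, 0.043 ]), [np.float64(5.2381035986904183e-05), np.float64(5.238103598695986e-05)]) [0.4652 0.0822 0.045 ]
post tip (array([ 0.5032, -0.1871,  0.0979]), [np.float64(0.0007081345885284547), np.float64(0.0007081345885284024)]) foot [ 0.5015 -0.1891  0.07  ]
deck [ 0.5904 -0.1557  0.07  ] [ 0.5481 -0.3285  0.07  ] [ 0.3948 -0.2905  0.07  ] [ 0.4383 -0.1178  0.07  ] [ 0.4929 -0.2231  0.07  ] [np.float64(0.15674621047047232), np.float64(0.1779152812463548), np.float64(0.15797646697485854), np.float64(0.1781454982199523)]
paddle [array([ 0.3908, -0.3071,  0.132 ]), array([ 0.3798, -0.3584,  0.132 ])]
[[-0.0002  0.3115 -0.9502]
 [ 0.0015 -0.9502 -0.3115]
 [-1.     -0.0015 -0.0003]] [ 0.2024 -0.6172  0.2304]
cam in tool [-0.1428 -0.0011 -0.0701] [[-0.001  -0.2726  0.9621]
 [ 1.     -0.0009  0.0008]
 [ 0.0006  0.9621  0.2726]] [[285.9693   0.     262.0339]
 [  0.     285.9693 196.5204]
 [  0.       0.       1.    ]]
```

```bash
python3 -m jog '[[[0.38,1,0],0,1],[[0.38,1,0],0,1],[[0.38,1,0],0,1],[[0.38,1,0],0,1],[[0.38,1,0],0,1],[[0.38,1,0],0,1],[[0.38,1,0],0,1],[[0.38,1,0],0,1],[[0.38,1,0],0,1],[[0.38,1,0],0,1]]' && python3 -m jog '[[[0.38,1,0],0,1],[[0.38,1,0],0,1],[[0.38,1,0],0,1],[[0.38,1,0],0,1],[[0.38,1,0],0,1],[[0.38,1,0],0,1],[[0.38,1,0],0,1],[[0.38,1,0],0,1],[[0.38,1,0],0,1],[[0.38,1,0],0,1]]' && python3 -m jog '[[[0.38,1,0],0,1],[[0.38,1,0],0,1],[[0.38,1,0],0,1],[[0,0,0],0,1],[[0,0,0],0,1]]'
python3 - <<'E'
from h import *
s=read_state();W=camera_info("wrist");im=grab_frame("wrist")[:,:,::-1];cv2.imwrite("pics/w1.png",im)
np.set_printoptions(precision=4,suppress=True)
print(s["ee_pos"],proj(W,[.4652,.0823,.045]),proj(W,[*s["ee_pos"][:2],.045]))
E
```

```text
time_s: 1.15
ee_pos: [0.3167, -0.3162, 0.231]
tcp_rot: [-0.698, -0.112, 0.698, -0.111]
wrist_force: [0.5, 0.0, -0.0]
gripper_width: 0.0855
time_s: 2.15
ee_pos: [0.4306, -0.0163, 0.2312]
tcp_rot: [0.698, 0.112, -0.698, 0.112]
wrist_force: [-0.7, -0.6, 0.7]
gripper_width: 0.0853
time_s: 2.65
ee_pos: [0.4644, 0.0727, 0.2309]
tcp_rot: [-0.698, -0.112, 0.698, -0.112]
wrist_force: [0.5, -0.2, 0.5]
gripper_width: 0.0853
[0.4644 0.0727 0.2309] [255.1474 174.3226] [262.7327 177.439 ]
```

View pics/w1.png

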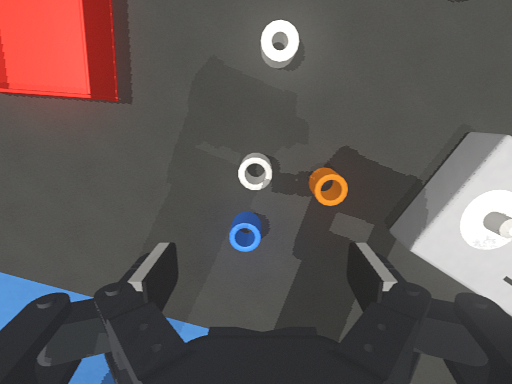

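Wrist view: large-bore sleeve at about (255,171), tight one at (280,42), and the decoys are beside them. Refining the fit sleeve numerically.

```bash
cat >> h.py <<'E'
def blobs(im,x0,y0,r,v=190,s=50):
    h=cv2.cvtColor(im,cv2.COLOR_BGR2HSV);m=((h[:,:,1]<s)&(h[:,:,2]>v)).astype(np.uint8);out=[]
    for q in cv2.findContours(m,cv2.RETR_CCOMP,cv2.CHAIN_APPROX_NONE)[0]:
        x,y,w,hh=cv2.boundingRect(q)
        if abs(x+w/2-x0)<r and abs(y+hh/2-y0)<r and len(q)>8: out.append(cv2.fitEllipse(q))
    return out
E
python3 - <<'E'
from h import *
np.set_printoptions(precision=4,suppress=True)
im=cv2.imread("pics/w1.png");W=camera_info("wrist")
for c in((255,171),(280,42),(490,220)):
  for v in (170,190,215):
    for e in blobs(im,*c,20,v): print(c,v,np.round(e[0],1),np.round(e[1],1),plane(W,e[0],.045))
T=camera_info("top")
print(tri((T,(225.1,230)),(W,(255.5,171))))
E
```

```text
(255, 171) 170 [254.5 173.1] [31.8 33. ] [0.4663 0.0828 0.045 ]
(255, 171) 170 [254.7 173.4] [21.4 22.3] [0.4661 0.0826 0.045 ]
(255, 171) 190 [254.3 173. ] [28.9 30.6] [0.4664 0.0831 0.045 ]
(255, 171) 215 [254.4 173.1] [28.9 29.8] [0.4663 0.083  0.045 ]
(280, 42) 170 [279.5  40.4] [37.5 41.1] [0.6073 0.1008 0.045 ]
(280, 42) 170 [279.6  40.6] [16.7 19.3] [0.6071 0.1006 0.045 ]
(280, 42) 190 [279.5  40.3] [37.4 40.9] [0.6073 0.1008 0.045 ]
(280, 42) 190 [279.4  40.6] [17.1 19.4] [0.6071 0.1008 0.045 ]
(280, 42) 215 [279.5  40.2] [36.9 40.6] [0.6074 0.1008 0.045 ]
(280, 42) 215 [279.5  40.5] [17.4 19.8] [0.6071 0.1007 0.045 ]
(490, 220) 170 [490.7 226.8] [ 7.3 21.5] [ 0.4928 -0.2145  0.045 ]
(array([0.4648, 0.0826, 0.026 ]), [np.float64(0.0010530290768091723), np.float64(0.0010530290768091877)])
```

```bash
python3 -m jog '[[[0.04,0.33,-1],0,0.85],[[0,0,-1],0,0.85],[[0,0,-1],0,0.85],[[0,0,-1],0,0.85],[[0,0,-1],0,0.85],[[0,0,-1],0,0.85],[[0,0,-1],0,0.85],[[0,0,-0.45],0,0.85],[[0,0,0],0,0.85]]' && python3 -m jog '[[[0,0,0],0,0],[[0,0,0],0,0],[[0,0,0],0,0],[[0,0,0],0,0],[[0,0,0],0,0],[[0,0,0],0,0],[[0,0,0],0,0]]' && python3 -m jog '[[[0,0,0.5],0,0],[[0,0,1],0,0],[[0,0,1],0,0],[[0,0,1],0,0],[[0,0,1],0,0],[[0,0,1],0,0],[[0,0,0.5],0,0],[[0,0,0],0,0]]'
```

```text
time_s: 3.6
ee_pos: [0.4642, 0.0816, 0.0063]
tcp_rot: [-0.697, -0.111, 0.7, -0.111]
wrist_force: [0.2, 0.0, 0.6]
gripper_width: 0.0725
time_s: 4.3
ee_pos: [0.4676, 0.0821, 0.0098]
tcp_rot: [0.699, 0.111, -0.697, 0.112]
wrist_force: [-1.4, 0.1, 5.8]
gripper_width: 0.0389
time_s: 5.1
ee_pos: [0.4673, 0.0822, 0.1907]
tcp_rot: [0.7, 0.111, -0.696, 0.112]
wrist_force: [0.5, 0.1, -3.0]
gripper_width: 0.0387
```

```bash
python3 -m jog '[[[0.1,-1,0],0,0],[[0.1,-1,0],0,0],[[0.1,-1,0],0,0],[[0.1,-1,0],0,0],[[0.1,-1,0],0,0],[[0,-0.5,0],0,0],[[0,0,0],0,0],[[0,0,0],0,0]]'
python3 - <<'E'
from h import *
s=read_state();W=camera_info("wrist");im=grab_frame("wrist")[:,:,::-1].copy();cv2.imwrite("pics/w2.png",im)
np.set_printoptions(precision=4,suppress=True)
p=s["ee_pos"];print(p,"foot",proj(W,[.5015,-.189,.07]),"tip",proj(W,[.5015,-.189,.1]),"rim",proj(W,[p[0],p[1],p[2]+.035]))
E
```

```text
time_s: 5.9
ee_pos: [0.4802, -0.0821, 0.1868]
tcp_rot: [-0.698, -0.112, 0.699, -0.111]
wrist_force: [0.1, -0.3, -2.9]
gripper_width: 0.0388
[ 0.4802 -0.0821  0.1868] foot [376.7876 205.997 ] tip [390.3566 216.763 ] rim [264.2853 285.1146]
```

View pics/w2.png

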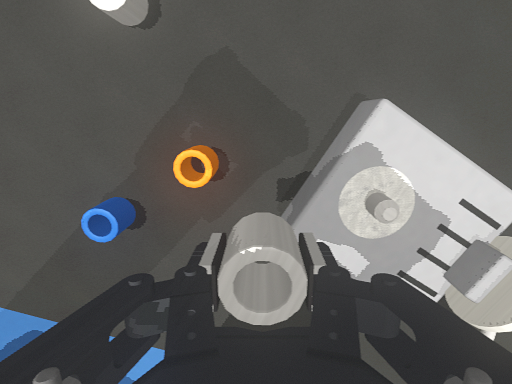

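Held sleeve rim centre about (262,286). Foot plate about (377,202), post tip about (387,211). Zooming for accuracy.

```bash
python3 - <<'E'
from h import *
im=cv2.imread("pics/w2.png")
c=lambda x,y,w,h,k:cv2.resize(im[y:y+h,x:x+w],None,fx=k,fy=k,interpolation=cv2.INTER_CUBIC)
cv2.imwrite("pics/c2.png",np.hstack([c(330,155,100,95,4),c(212,235,100,95,4)]))
E
```

```text
(no output)
```

View pics/c2.png

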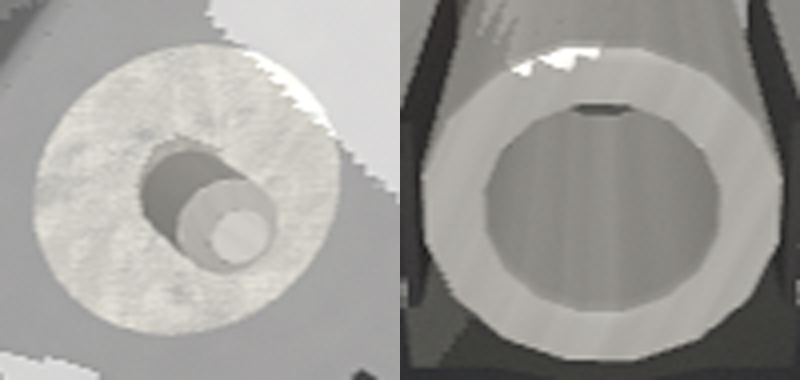

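```bash
python3 - <<'E'
from h import *
np.set_printoptions(precision=4,suppress=True)
W=camera_info("wrist");T=camera_info("top");s=read_state()
print("foot",plane(W,(376.4,201.9),.07),"sh",plane(W,(386.3,210.5),.094),"tip",plane(W,(389,213.5),.1))
print("tri tip",tri((W,(389,213.5)),(T,(336,214.3))),"foot",tri((W,(376.4,201.9)),(T,(334.7,215))))
E=np.array(W["extrinsics"])
d=np.linalg.inv(W["camera_matrix"])@[262.2,285.6,1]*.1278
r=E[:3,:3]@d+E[:3,3];print("rim by size",r,"TCP",s["ee_pos"],"planes",plane(W,(262.2,285.6),s["ee_pos"][2]+.035),plane(W,(262.2,285.6),s["ee_pos"][2]+.04))
E
```

```text
foot [ 0.5053 -0.1868  0.07  ] sh [ 0.5047 -0.1864  0.094 ] tip [ 0.504  -0.1865  0.1   ]
tri tip (array([ 0.5039, -0.1865,  0.0998]), [np.float64(5.673504456077681e-05), np.float64(5.673504456097075e-05)]) foot (array([ 0.5024, -0.1917,  0.0588]), [np.float64(0.0012533325247366547), np.float64(0.001253332524736599)])
rim by size [ 0.4772 -0.0819  0.2178] TCP [ 0.4803 -0.0818  0.187 ] planes [ 0.4798 -0.081   0.222 ] [ 0.4829 -0.08    0.227 ]
```

```bash
python3 -m jog '[[[0.21,-0.9,0],0,0],[[0.21,-0.9,0],0,0],[[0.21,-0.9,-0.4],0,0],[[0.21,-0.81,-0.8],0,0],[[0,0,-0.8],0,0],[[0,0,-0.2],0,0],[[0,0,0],0,0],[[0,0,0],0,0]]'
```

```text
time_s: 6.75
ee_pos: [0.5068, -0.1875, 0.1229]
tcp_rot: [0.699, 0.112, -0.698, 0.112]
wrist_force: [0.3, 0.8, -2.7]
gripper_width: 0.0385
```

```bash
python3 -m jog '[[[-0.03,0,-0.2],0,0],[[0,0,-0.2],0,0],[[0,0,-0.1],0,0],[[0,0,0],0,0]]'; python3 -m jog '[[[0,0,-0.1],0,0],[[0,0,-0.1],0,0],[[0,0,-0.1],0,0],[[0,0,0],0,0]]'
```

```text
time_s: 7.15
ee_pos: [0.5048, -0.1878, 0.1062]
tcp_rot: [-0.698, -0.112, 0.699, -0.111]
wrist_force: [-0.3, -0.6, -3.8]
gripper_width: 0.0387
time_s: 7.55
ee_pos: [0.5048, -0.1879, 0.0972]
tcp_rot: [-0.698, -0.112, 0.699, -0.111]
wrist_force: [-0.5, 0.2, -3.6]
gripper_width: 0.0384
```

```bash
python3 -m jog '[[[0,0,-0.15],0,0],[[0,0,-0.15],0,0],[[0,0,-0.15],0,0],[[0,0,0],0,0]]'; python3 -m jog '[[[0,0,-0.1],0,0],[[0,0,0],0,0],[[0,0,0],0,0]]'
```

```text
time_s: 7.95
ee_pos: [0.5046, -0.1877, 0.0833]
tcp_rot: [-0.698, -0.112, 0.699, -0.111]
wrist_force: [-0.9, 0.0, -3.5]
gripper_width: 0.0385
time_s: 8.25
ee_pos: [0.5052, -0.1881, 0.0813]
tcp_rot: [0.698, 0.112, -0.698, 0.112]
wrist_force: [0.7, 0.0, -2.6]
gripper_width: 0.0382
```

```bash
python3 -m jog '[[[0,0,-0.07],0,0],[[0,0,0],0,0]]'; python3 -m jog '[[[0,0,-0.05],0,0],[[0,0,0],0,0]]'
```

```text
time_s: 8.45
ee_pos: [0.5056, -0.1884, 0.0798]
tcp_rot: [0.698, 0.111, -0.698, 0.112]
wrist_force: [-0.5, -0.2, 0.6]
gripper_width: 0.0385
time_s: 8.65
ee_pos: [0.5056, -0.1884, 0.0798]
tcp_rot: [-0.698, -0.112, 0.698, -0.112]
wrist_force: [-6.1, 3.4, 12.0]
gripper_width: 0.0382
```

```bash
python3 -m jog '[[[0,0,0.05],0,0.7],[[0,0,0],0,0.7],[[0,0,0],0,0.7],[[0,0,0],0,0.7],[[0,0,0.4],0,0.7],[[0,0,1],0,0.8],[[0,0,1],0,0.85],[[0,0,1],0,0.85],[[0,0,0.7],0,0.85]]'; python3 -m jog '[[[0.3,1,0],0,0.85],[[0.3,1,0],0,0.85],[[0,0.7,0],0,0.85],[[0,0,0],0,0.85],[[0,0,0],0,0.85]]'
python3 - <<'E'
from h import *
s=read_state();W=camera_info("wrist");im=grab_frame("wrist")[:,:,::-1].copy();cv2.imwrite("pics/w3.png",im)
np.set_printoptions(precision=4,suppress=True)
p=s["ee_pos"];print(p,"home rim",proj(W,[.505,-.187,.115]),"perched",proj(W,[.505,-.187,.142]))
E
```

```text
time_s: 9.55
ee_pos: [0.506, -0.1885, 0.2055]
tcp_rot: [0.699, 0.111, -0.697, 0.112]
wrist_force: [-0.5, -0.5, -0.4]
gripper_width: 0.0722
time_s: 10.05
ee_pos: [0.5234, -0.1072, 0.2028]
tcp_rot: [0.698, 0.112, -0.698, 0.112]
wrist_force: [0.4, -0.2, -0.3]
gripper_width: 0.0726
[ 0.5234 -0.1072  0.2028] home rim [342.3369 247.7367] perched [351.6036 262.8756]
```

View pics/w3.png

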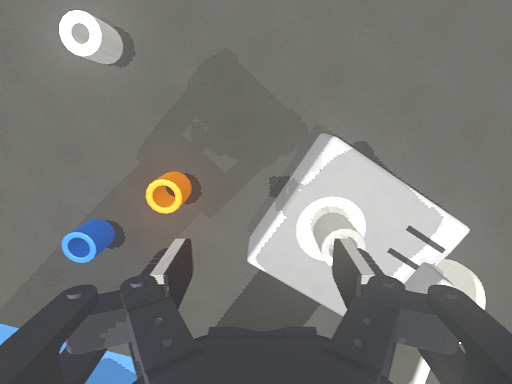

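View 6: the sleeve stands on the post, rim at about (342,247), exactly where a home sleeve should be. Now the tight one.

```bash
python3 -m jog '[[[0.4,1,0],0,0.85],[[0.4,1,0],0,0.85],[[0.4,1,0],0,0.85],[[0.4,1,0],0,0.85],[[0.4,1,0],0,0.85],[[0.4,1,0],0,0.85],[[0.39,0.93,0],0,0.85],[[0,0,0],0,0.85],[[0,0,0],0,0.85]]'
python3 - <<'E'
from h import *
s=read_state();W=camera_info("wrist");im=grab_frame("wrist")[:,:,::-1].copy();cv2.imwrite("pics/w4.png",im)
np.set_printoptions(precision=4,suppress=True)
q=proj(W,[.607,.1008,.045]);print(s["ee_pos"],q)
for v in(170,200):
  for e in blobs(im,*q,20,v): print(np.round(e[0],1),np.round(e[1],1),plane(W,e[0],.045))
E
```

```text
time_s: 11.0
ee_pos: [0.6071, 0.1001, 0.2021]
tcp_rot: [-0.698, -0.111, 0.698, -0.112]
wrist_force: [-0.3, -0.1, 0.3]
gripper_width: 0.0728
[0.6071 0.1001 0.2021] [262.1011 183.0308]
[261.2 181.3] [31.1 34.3] [0.6085 0.1023 0.045 ]
[260.4 181. ] [30.  33.5] [0.6086 0.1033 0.045 ]
```

```bash
python3 -m jog '[[[0.03,0.05,-1],0,0.85],[[0,0,-1],0,0.85],[[0,0,-1],0,0.85],[[0,0,-1],0,0.85],[[0,0,-1],0,0.85],[[0,0,-1],0,0.85],[[0,0,-0.27],0,0.85],[[0,0,0],0,0.85]]' && python3 -m jog '[[[0,0,0],0,0],[[0,0,0],0,0],[[0,0,0],0,0],[[0,0,0],0,0],[[0,0,0],0,0],[[0,0,0],0,0],[[0,0,0],0,0]]' && python3 -m jog '[[[0,0,0.5],0,0],[[0,0,1],0,0],[[0,0,1],0,0],[[0,0,1],0,0],[[0,0,1],0,0],[[0,0,0.5],0,0],[[0,0,0],0,0]]' && python3 -m jog '[[[-0.25,0.95,0],0,0],[[-0.25,0.95,0],0,0],[[-0.25,0.95,0],0,0],[[-0.25,0.95,0],0,0],[[-0.25,0.95,0],0,0],[[-0.25,0.95,0],0,0],[[-0.25,0.95,0],0,0],[[-0.25,0.95,0],0,0],[[-0.2,0.8,0],0,0],[[0,0,0],0,0]]'
python3 - <<'E'
from h import *
cv2.imwrite("pics/w5.png",np.hstack([grab_frame("wrist")[:,:,::-1],]))
E
```

```text
time_s: 11.85
ee_pos: [0.6067, 0.1012, 0.013]
tcp_rot: [-0.697, -0.111, 0.699, -0.111]
wrist_force: [0.2, 0.4, -0.1]
gripper_width: 0.073
time_s: 12.55
ee_pos: [0.6096, 0.1022, 0.0165]
tcp_rot: [0.7, 0.111, -0.697, 0.112]
wrist_force: [-0.4, -0.4, 5.8]
gripper_width: 0.038
time_s: 13.25
ee_pos: [0.6091, 0.1024, 0.1669]
tcp_rot: [0.7, 0.111, -0.697, 0.112]
wrist_force: [0.4, 0.1, -2.7]
gripper_width: 0.0382
time_s: 14.25
ee_pos: [0.5392, 0.3564, 0.1613]
tcp_rot: [-0.697, -0.113, 0.7, -0.113]
wrist_force: [-1.2, -0.3, -3.2]
gripper_width: 0.0382
```

View pics/w5.png

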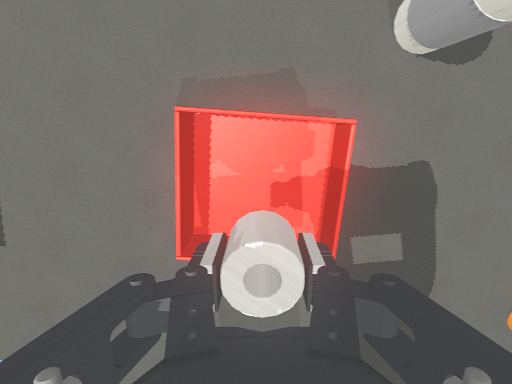

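```bash
python3 - <<'E'
from h import *
np.set_printoptions(precision=4,suppress=True)
W=camera_info("wrist");C=[plane(W,p,.06) for p in((178,108),(355,122),(338,258),(178,258))];print(*C)
c=(C[0]+C[1])/2;print("centre from far edge",c, [np.linalg.norm(C[i]-C[i-1]) for i in range(4)])
d=(C[0]-C[1])/np.linalg.norm(C[0]-C[1]);n=np.array([-d[1],d[0],0]);print(d,c+n*.07,c-n*.07,proj(W,[.54,.354,.06]))
E
```

```text
[0.5899 0.4444 0.06  ] [0.625 0.303 0.06 ] [0.505  0.2686 0.06  ] [0.4577 0.4124 0.06  ]
centre from far edge [0.6074 0.3737 0.06  ] [np.float64(0.13602322742122866), np.float64(0.1457069798385742), np.float64(0.12474761175761369), np.float64(0.15142270171022734)]
[-0.2404  0.9707  0.    ] [0.5395 0.3569 0.06  ] [0.6754 0.3905 0.06  ] [264.0069 197.2235]
```

View 7 puts the bin centre at (0.540, 0.357), directly under the held sleeve. Lowering and releasing.

```bash
python3 -m jog '[[[0,0,-1],0,0],[[0,0,-1],0,0],[[0,0,-1],0,0],[[0,0,-1],0,0],[[0,0,-0.4],0,0],[[0,0,0],0,0]]' && python3 -m jog '[[[0,0,0],0,0.6],[[0,0,0],0,0.65],[[0,0,0],0,0.65],[[0,0,0],0,0.65],[[0,0,0.5],0,0.65],[[0,0,1],0,0.65],[[0,0,1],0,0.65],[[0,0,1],0,0.65],[[0,0,1],0,0.3],[[0,0,1],0,0]]' && python3 -m jog '[[[0,-1,1],0,0],[[0,-1,0.5],0,0],[[0,-1,0],0,0],[[0,-1,0],0,0],[[0,-1,0],0,0],[[0,-1,0],0,0],[[0,-1,0],0,0],[[0,-1,0],0,0],[[0,-1,0],0,0],[[0,-1,0],0,0]]'
python3 - <<'E'
from h import *
s=cv2.cvtColor(grab_frame("side"),4);t=cv2.cvtColor(grab_frame("top"),4)
c=lambda a,x,y,w,h,k:cv2.resize(a[y:y+h,x:x+w],None,fx=k,fy=k,interpolation=cv2.INTER_CUBIC)
cv2.imwrite("pics/c3.png",np.vstack([np.hstack([c(t,300,175,130,100,3),c(s,280,100,130,100,3)]),np.hstack([c(t,60,150,130,90,3),c(s,130,294,130,90,3)])]))
E
```

```text
time_s: 14.9
ee_pos: [0.5398, 0.3526, 0.0289]
tcp_rot: [-0.696, -0.111, 0.7, -0.112]
wrist_force: [0.9, 1.1, -3.1]
gripper_width: 0.038
time_s: 15.9
ee_pos: [0.5418, 0.3544, 0.2]
tcp_rot: [0.699, 0.112, -0.698, 0.111]
wrist_force: [0.1, -0.0, -0.6]
gripper_width: 0.027
time_s: 16.9
ee_pos: [0.5418, 0.0532, 0.2437]
tcp_rot: [0.699, 0.111, -0.698, 0.112]
wrist_force: [-0.6, -0.5, -0.6]
gripper_width: 0.0001
```

View pics/c3.png

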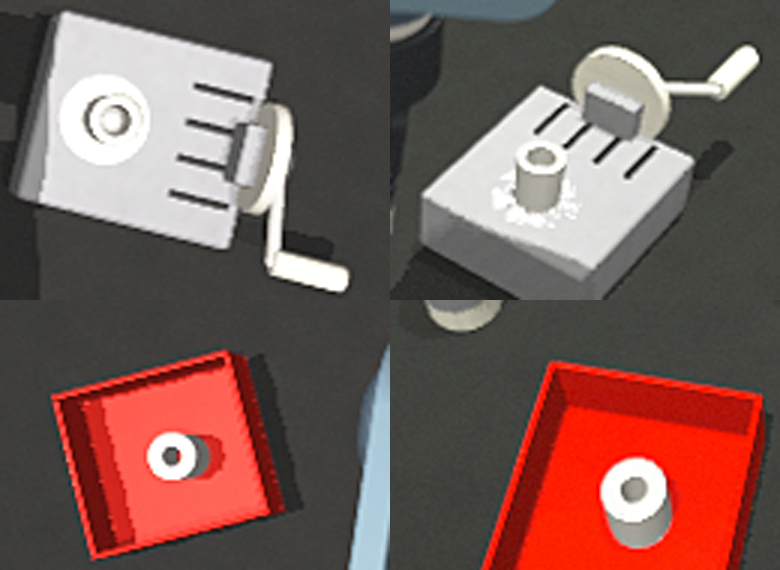

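View 8: fit sleeve home on the post, tight one upright in the bin. Paddle: top view about (391,263)–(415,269), side view (389,129)–(401,118).

```bash
python3 - <<'E'
from h import *
np.set_printoptions(precision=4,suppress=True)
T=camera_info("top");S=camera_info("side")
A=tri((T,(391.5,263.5)),(S,(389,129)));B=tri((T,(414.5,268.7)),(S,(401,118)));print(A,B,np.linalg.norm(A[0]-B[0]))
a=[plane(T,p,.132) for p in((391.5,263.5),(414.5,268.7))];print(a,np.linalg.norm(a[0]-a[1]))
d=np.array([.238,.971,0]);d/=np.linalg.norm(d);x=np.array([d[1],-d[0],0])
c=np.mean(a,0);print("paddle c",c,"hinge xy",c+x*.0765,"demag coords",[(c-[.4929,-.2231,.132])@v for v in(x,d)])
# disc outer rim edges in the top view, at z 0.14
for p in((388,210),(396,210),(380,245),(398,225)): q=plane(T,p,.13);print(p,q,[(q-[.4929,-.2231,.13])@v for v in(x,d)])
E
```

```text
(array([ 0.3924, -0.3051,  0.1352]), [np.float64(0.001565381601267174), np.float64(0.0015653816012671303)]) (array([ 0.3779, -0.3587,  0.1347]), [np.float64(0.0007061536821077624), np.float64(0.0007061536821076885)]) 0.055564355903917104
[array([ 0.3905, -0.3067,  0.132 ]), array([ 0.3782, -0.3595,  0.132 ])] 0.054229802689625295
paddle c [ 0.3843 -0.3331  0.132 ] hinge xy [ 0.4586 -0.3513  0.132 ] demag coords [np.float64(-0.07928800468330771), np.float64(-0.13268991667569888)]
(388, 210) [ 0.5137 -0.3015  0.13  ] [np.float64(0.03884041392542588), np.float64(-0.07118363821010182)]
(396, 210) [ 0.5135 -0.3201  0.13  ] [np.float64(0.04313672258951835), np.float64(-0.08925389195168629)]
(380, 245) [ 0.4329 -0.2815  0.13  ] [np.float64(-0.04434443617637298), np.float64(-0.07099677803764493)]
(398, 225) [ 0.4788 -0.324   0.13  ] [np.float64(0.010330015154229131), np.float64(-0.10139797013447076)]
```

```bash
python3 -m jog '[[[-0.38,-0.93,0],0,0],[[-0.38,-0.93,0],0,0],[[-0.38,-0.93,0],0,0],[[-0.38,-0.93,0],0,0],[[-0.38,-0.93,0],0,0],[[-0.38,-0.93,0],0,0],[[-0.38,-0.93,0],0,0],[[-0.38,-0.93,0],-0.5,0],[[-0.38,-0.93,0],-0.5,0],[[-0.38,-0.93,0],-0.5,0]]' && python3 -m jog '[[[-0.38,-0.93,0],-0.5,0],[[-0.38,-0.93,0],-0.5,0],[[-0.38,-0.93,0],-0.5,0],[[-0.38,-0.93,-0.5],-0.5,0],[[0,0,-1],-0.5,0],[[0,0,-0.8],0,0],[[0,0,0],0,0],[[0,0,0],0,0]]'
python3 - <<'E'
from h import *
from scipy.spatial.transform import Rotation as R
np.set_printoptions(precision=4,suppress=True)
s=read_state();W=camera_info("wrist");im=cv2.cvtColor(grab_frame("wrist"),4);cv2.imwrite("pics/w6.png",im)
print(s["ee_pos"],R.from_quat(s["tcp_rot"]).as_matrix()[:,1],s["joints"],proj(W,s["ee_pos"]),[proj(W,p) for p in([.3905,-.3067,.132],[.3782,-.3595,.132])])
E
```

```text
time_s: 18.0
ee_pos: [0.4276, -0.2252, 0.2433]
tcp_rot: [0.707, 0.037, -0.706, 0.038]
wrist_force: [0.4, 0.4, 0.2]
gripper_width: 0.0003
time_s: 18.8
ee_pos: [0.3827, -0.3361, 0.1741]
tcp_rot: [0.702, -0.085, -0.702, -0.085]
wrist_force: [0.9, 0.2, 1.2]
gripper_width: -0.0004
[ 0.3827 -0.3361  0.1741] [-0.2386 -0.9711  0.0004] [-0.9436 -0.0266  1.9623  0.0002  1.2052  0.8681] [264.4684 247.5018] [array([219.7336, 219.6884]), array([298.5612, 218.7227])]
```

View pics/w6.png

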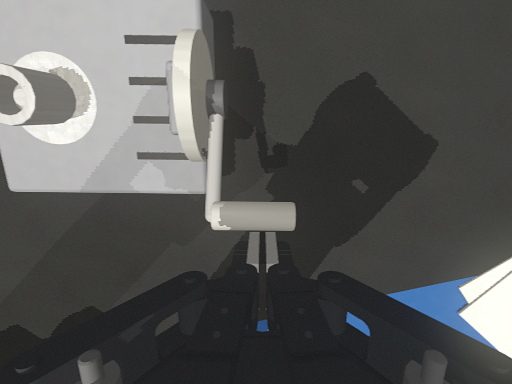

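View 9: the shut fingertips (262,235) are just above and in front of the bar (214–295, 216), about 5 mm outward of its middle, clear of the disc. Pressing down stepwise.

```bash
python3 -m jog '[[[0,0,-0.5],0,0],[[0,0,-0.4],0,0],[[0,0,0],0,0]]' && for i in 1; do :; done; python3 -m jog '[[[0,0,-0.2],0,0],[[0,0,0],0,0]]'; python3 -m jog '[[[-0.05,0.01,-0.2],0,0],[[0,0,0],0,0]]';python3 -m jog '[[[-0.05,0.01,-0.2],0,0],[[0,0,0],0,0]]';python3 -m jog '[[[-0.05,0.01,-0.2],0,0],[[0,0,0],0,0]]'
```

```text
time_s: 19.15
ee_pos: [0.382, -0.3356, 0.1454]
tcp_rot: [-0.702, 0.085, 0.702, 0.086]
wrist_force: [-0.1, -0.3, 0.4]
gripper_width: 0.0
time_s: 19.35
ee_pos: [0.3828, -0.3369, 0.141]
tcp_rot: [0.702, -0.086, -0.701, -0.085]
wrist_force: [0.4, 0.6, 5.0]
gripper_width: -0.0002
time_s: 19.55
ee_pos: [0.3813, -0.3366, 0.1355]
tcp_rot: [0.702, -0.086, -0.701, -0.085]
wrist_force: [-0.1, 1.7, 8.1]
gripper_width: -0.0003
time_s: 19.75
ee_pos: [0.3797, -0.3362, 0.1293]
tcp_rot: [0.702, -0.086, -0.701, -0.085]
wrist_force: [-0.5, 1.8, 6.4]
gripper_width: 0.0001
time_s: 19.95
ee_pos: [0.3781, -0.3357, 0.1227]
tcp_rot: [0.702, -0.086, -0.702, -0.085]
wrist_force: [0.6, 1.5, 3.3]
gripper_width: -0.0004
```

```bash
python3 -m jog '[[[-0.05,0.01,-0.2],0,0],[[0,0,0],0,0]]'; python3 -m jog '[[[-0.03,0.01,-0.2],0,0],[[0,0,0],0,0]]';python3 -m jog '[[[0,0,-0.2],0,0],[[0,0,0],0,0]]';python3 -m jog '[[[0,0,-0.2],0,0],[[0,0,0],0,0]]';python3 -m jog '[[[0.02,0,-0.2],0,0],[[0,0,0],0,0]]';python3 -m jog '[[[0.04,-0.01,-0.2],0,0],[[0,0,0],0,0]]'
```

```text
time_s: 20.15
ee_pos: [0.3765, -0.3355, 0.1165]
tcp_rot: [0.702, -0.086, -0.702, -0.085]
wrist_force: [0.3, 0.1, 5.9]
gripper_width: 0.0
time_s: 20.35
ee_pos: [0.3757, -0.3353, 0.1109]
tcp_rot: [0.702, -0.086, -0.702, -0.085]
wrist_force: [-0.6, 1.5, 8.9]
gripper_width: 0.0001
time_s: 20.55
ee_pos: [0.376, -0.3354, 0.1053]
tcp_rot: [0.702, -0.086, -0.701, -0.085]
wrist_force: [-0.4, 2.2, 9.9]
gripper_width: 0.0002
time_s: 20.75
ee_pos: [0.3761, -0.3354, 0.0992]
tcp_rot: [0.703, -0.086, -0.701, -0.085]
wrist_force: [0.4, 2.2, 8.1]
gripper_width: 0.0002
time_s: 20.95
ee_pos: [0.3765, -0.3355, 0.0928]
tcp_rot: [0.702, -0.086, -0.701, -0.085]
wrist_force: [0.8, 0.8, 7.0]
gripper_width: -0.0
time_s: 21.15
ee_pos: [0.3776, -0.3357, 0.0868]
tcp_rot: [0.702, -0.086, -0.702, -0.085]
wrist_force: [-0.1, 1.7, 6.8]
gripper_width: 0.0001
```

```bash
python3 -m jog '[[[0.06,-0.01,-0.2],0,0],[[0,0,0],0,0]]'; python3 -m jog '[[[0.07,-0.02,-0.2],0,0],[[0,0,0],0,0]]';python3 -m jog '[[[0.08,-0.02,-0.2],0,0],[[0,0,0],0,0]]';python3 -m jog '[[[0.1,-0.02,-0.15],0,0],[[0,0,0],0,0]]'
```

```text
time_s: 21.35
ee_pos: [0.3795, -0.3362, 0.0813]
tcp_rot: [0.702, -0.086, -0.702, -0.085]
wrist_force: [-2.1, 1.9, 10.6]
gripper_width: -0.0003
time_s: 21.55
ee_pos: [0.3819, -0.3369, 0.0757]
tcp_rot: [0.703, -0.086, -0.701, -0.085]
wrist_force: [-1.3, 2.6, 12.0]
gripper_width: -0.0
time_s: 21.75
ee_pos: [0.3845, -0.3376, 0.0696]
tcp_rot: [0.703, -0.086, -0.701, -0.085]
wrist_force: [0.4, 2.3, 9.7]
gripper_width: 0.0
time_s: 21.95
ee_pos: [0.3873, -0.3383, 0.0649]
tcp_rot: [0.703, -0.086, -0.701, -0.085]
wrist_force: [-1.0, 1.4, 8.7]
gripper_width: -0.0002
```

```bash
python3 -m jog '[[[0.06,-0.01,-0.15],0,0],[[0,0,0],0,0]]'; python3 -m jog '[[[0.04,-0.01,-0.1],0,0],[[0,0,0],0,0],[[0,0,0],0,0]]'
```

```text
time_s: 22.15
ee_pos: [0.3893, -0.3388, 0.0606]
tcp_rot: [0.703, -0.086, -0.701, -0.084]
wrist_force: [-1.1, 0.9, 9.6]
gripper_width: 0.0002
time_s: 22.45
ee_pos: [0.3905, -0.3391, 0.0581]
tcp_rot: [0.703, -0.086, -0.701, -0.084]
wrist_force: [-0.9, 1.5, 11.4]
gripper_width: -0.0004
```

```bash
python3 -m jog '[[[0.01,0,-0.05],0,0],[[0,0,0],0,0],[[0,0,0],0,0]]'
python3 - <<'E'
from h import *
np.set_printoptions(precision=4,suppress=True)
w=cv2.cvtColor(grab_frame("wrist"),4);s=cv2.cvtColor(grab_frame("side"),4);t=cv2.cvtColor(grab_frame("top"),4);st=read_state()
c=lambda a,x,y,w,h,k:cv2.resize(a[y:y+h,x:x+w],None,fx=k,fy=k,interpolation=cv2.INTER_CUBIC)
cv2.imwrite("pics/c4.png",np.hstack([c(w,130,0,220,280,2),c(s,290,90,120,187,3)[:560]]))
print(st["ee_pos"],st["wrist_force"])
W=camera_info("wrist");x=np.array([.971,-.238,0]);d=np.array([.238,.971,0]);H=np.array([.4586,-.3513,.095])
for a in(.9,1.05,1.2):
  p=H-x*.085*np.cos(.45-a)+[0,0,.085*np.sin(.45-a)];print(a,[((proj(W,p+d*k)-[130,0])*2).round(0) for k in(-.028,.028)])
E
```

```text
time_s: 22.75
ee_pos: [0.3911, -0.3393, 0.057]
tcp_rot: [0.703, -0.086, -0.701, -0.084]
wrist_force: [-0.6, 2.7, 12.5]
gripper_width: 0.0
[ 0.3911 -0.3393  0.057 ] [-0.1609  1.6971 11.9593]
0.9 [array([355., 523.]), array([151., 524.])]
1.05 [array([350., 485.]), array([157., 486.])]
1.2 [array([346., 447.]), array([162., 448.])]
```

View pics/c4.png

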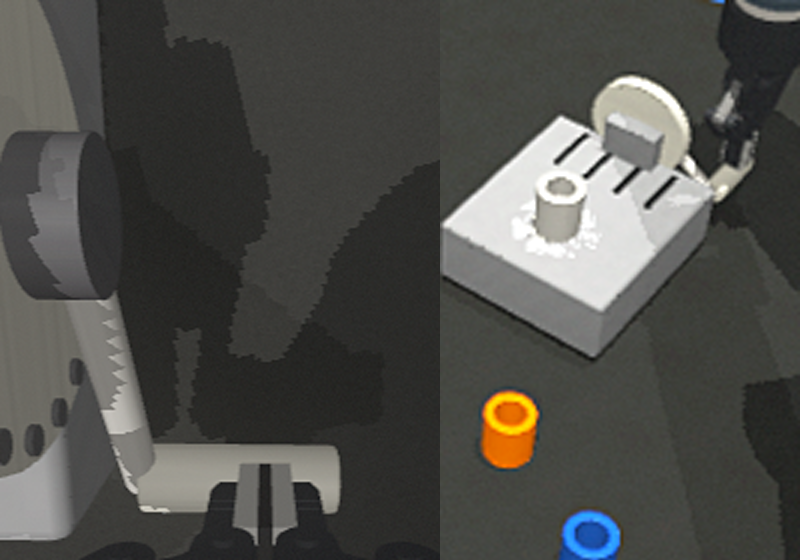

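View 10: the fingertips rest on the bar. Its centre line is at row about 478, against 486 predicted for 1.05 rad; the same row bias appeared at rest. Height (TCP 57 mm) and push (12–12.5 N) agree with the third notch. Handing in.

```bash
python3 -c "
from workcell import *
print(job_done());s=read_state();print(s['time_s'],s['ee_pos'],s['wrist_force'])"
```

```text
the job is handed in; nothing more can be done
None
the job is handed in; nothing more can be done
```

The job is handed in, at about 23 s of the 72 s allowed; no verdict was reported.

- **Fitting sleeve:** the 25 mm bore sleeve is on the gauge post, seated on the deck and released. Contact came at the height expected for fully home. The wrist, top and side pictures agree.
- **Tight sleeve:** the 17 mm bore sleeve is standing upright near the middle of the red bin.
- **Lever:** the shut fingers pushed it past the first two notches and are still holding it at the third.
    - **Height:** the fingertips are at 57.0 mm, which puts the paddle centre at 47 mm (about 1.05 rad).
    - **Push:** 12 to 12.5 N against the 13 N stated, so slightly low.
    - **Wrist picture:** the bar showed about 4 pixels from the predicted line. It was about 3 pixels off at rest too, so I put this down to calibration.
- **Can, carton and tape roll:** I never went near them, but I did not take a last picture to check them.

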